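# Reset the bench tray dividers and stow the ring clamp

### The job

Make room for the long wooden ring clamp in the middle of the grey bench tray: push the two metal dividers apart, far enough for the clamp to lie between them, but leave the wooden forming block and the brass doming cube flat in their own end compartments, without jamming them hard between divider and end wall. Then set the clamp down (do not drop it) flat on the tray's floor between the dividers and let go, leaving the jar and the hammer where they are.

Things in the scene. Friction and masses are not known exactly. Their poses are not given: they have to be found in the camera images.
- tray: grey plastic open tray fixed to the bench, 122 (x) by 322 (y) by 41 mm high outside, floor and walls 6 mm thick, so 110 by 310 mm inside, rim at 41 mm. Origin at the centre of its underside; its y axis runs along its length (roughly the robot's left), z up. Two dividers cross it and make three compartments in a row along y.
- div_left (a joint): the aluminium divider on the tray's +y side, sliding along the tray's y on about 3 N of friction and staying where it is left. Value in m, 0 to 0.11, growing outward: the divider's mid-plane is at tray y = +(0.020 + value). The divider is an upright plate 6 mm thick right across the tray, with a push tab on top.
- div_right (a joint): the same divider on the tray's -y side: its mid-plane is at tray y = -(0.020 + value), value 0 to 0.11 m growing outward (towards -y), about 3 N of friction.
- div_left_tab (a point): centre of the upright tab on the left divider: 44 mm wide (tray x), 8 mm thick (tray y), from 40 to 71 mm above the bench, in the middle of the divider's width; it stands clear above the rim to be pushed.
- div_right_tab (a point): centre of the same tab on the right divider, same sizes.
- block_mid (a point): centre of a loose wooden forming block with U-grooves across its top, 80 mm long (its y, lying along the tray), 40 mm wide, 26 mm high, about 0.09 kg. It lies in one of the two end compartments of the tray (which one varies); a divider that meets it pushes it along.
- cube_mid (a point): centre of a loose brass doming cube with round dimples, 40 by 40 by 34 mm high, about 0.4 kg. It lies in the other end compartment; a divider that meets it pushes it along.
- clamp_mid (a point): centre of the loose wooden ring clamp with a steel collar about its waist, lying on the bench to the left or the right of the tray (on the side where the jar is not): 150 mm long (its x axis), 28 mm wide (its y), 24 mm high, about 0.08 kg. The point is 12 mm above its underside.
- jar: bystander: amber jar with metal lid, 52 mm diameter, 60 mm high, standing on the other side of the tray; origin at the centre of its underside.
- hammer: bystander: hammer 230 mm long lying beyond the tray, roughly along y; origin on its underside.
There are look-alikes about, which are no part of the job. Of the things like the part that bears cube_mid, leave any that is green, pink or turquoise; of the rest the smaller one is meant.

How it is judged:
By the outcome, as a careful person would: the job done as asked, in the order asked, and still so for the second after the job is handed in, with the robot touching nothing.
It also fails if it takes over 58 s, if anything falls off the work surface, if the arm or the gripper's body presses on something with over 40 N, if the wrist force passes 120 N, or if a joint passes its speed limit or range.

### The arm

A 6-joint arm with a two-finger parallel gripper is mounted at the origin on the work surface. World frame = base frame: x ahead of the robot, y to its left, z up, the work surface at z = 0. Lengths are in m, angles in rad, forces in N, time in s.
With the tool pointing down it reaches from about 0.25 to 0.725 m from the base axis. Payload 9.7 kg.
Tool frame: the origin (TCP) lies at the very end of the fingers, on their centre line; the grasp point (between the pads) lies 19 mm behind it (pinch_z is the distance from the TCP to the grasp point, in m); z points along the fingers, y is the line along which they close (so a half turn about z gives the same grasp; the last joint's range is limited). The gripper opens to 85 mm and grips with 20 to 120 N. Pads are 22 mm wide; open, the fingers measure 114 mm over their backs; the gripper's body (76 mm by 85 mm) begins 54 mm behind the grasp point. The pads swing forward as they close: fully open they stand 13 mm farther back than shut.
Start: joints at [-1.193, 0.087, 0.176, 1.66, 0, 1.571], TCP at [0.203, -0.511, 0.231] pointing down, gripper open.
Joint ranges: [-3.13, 3.13], [-0.85, 1.81], [-1.15, 1.24], [-2.2, 2.28], [-1.44, 1.52], [-3.14, 3.14]. Speed limits (rad/s): [2.22, 2.22, 2.57, 3.14, 3.14, 3.14].

### API

Orientations are given as a unit quaternion [w, x, y, z].
In Python, from station import * gives the robot as it stands.
- The arm moves only by the tool move_arm, never from a script. Its argument "targets" is a list of rows, each an object of numbers: "hand": the closure, from 0 (fully open) to 1 (shut); "dx", "dy", "dz": the shift along the tool's x, y, z in m; "ax", "ay", "az": the turn, a rotation vector about the tool's x, y, z in degrees. In form: [{"hand": .., "dx": .., "dy": .., "dz": .., "ax": .., "ay": .., "az": ..}, ...]. A call has 1 to 8 rows; each row shifts and turns the commanded pose from where the row before left it, along the tool's axes as they then stand; what a row does not reach is not made up. A row lasts 1/10 s, in which the tool goes at most 50 mm and 8.59 degrees, less where a joint would pass 70% of its speed; a pose out of reach is approached as far as the arm can. A call with a gripper value outside its range is refused whole. The fingers move at their own pace and stop on an object; "force" is the grip in N (left out, the last holds). Time passes only in rows, so rows that do not move let the fingers close. It gives the time, the measured TCP pose, the force, the opening and the grip force at its end, in the units of the state.
- observe(): the state, without advancing time (a new reading comes with each control period).
- snapshot(name): name is "scene" or "top" or "wrist"; returns the picture (480x640x3 uint8, blue, green, red); there is no depth.
- calibration(name): a dict with "camera_matrix" (3x3 intrinsics, pixels), "distortion" ([k1, k2, p1, p2, k3] as OpenCV has them; the pictures are not rectified), "camera_from_world" (4x4, takes a point from world to camera coordinates); the wrist camera has in their place "tool_from_camera" (4x4, takes a point from camera to tool coordinates, whose origin is the TCP and whose axes are the flange's). Camera axes: x right, y up, looking along -z (the intrinsics and any distortion apply to the point x, -y, -z); pixel columns grow to the right and rows downward; lengths in m; the calibration is good to about 2 mm. A picture is of the moment at which its call begins: read the wrist's pose just before it. calibration takes no time and is no camera call.
- sign_off(): hands the job in; it is judged then, once.
The state is a dict: "t": time; "joint_positions": joint angles; "dq": joint speeds; "joint_efforts": joint torques, N m; "tcp_pos": TCP position; "orientation": TCP orientation; "ft_force": force on the tool from outside, world axes, zero at the start; "torque": the same for the moment, N m; "width": finger opening in m; "finger_force": force on a finger pad.
Only numpy, scipy, OpenCV 4.12 (cv2) and the standard library are available. Lean on these libraries where they do the work, as an engineer would, in place of code of your own. Each camera call takes 0.05 s, during which the arm holds its last target. There are 200 camera calls.

## Working session

There is one attempt and no reset: what is moved stays moved. The work goes in short steps, Python scripts to look and compute and a tool call to move; the robot and the scene stay as the last step left them, time stands still between calls to the robot, and variables do not carry over. Pictures are saved under pics/ and viewed, at most 10 in all, crops included, and the job is handed in when it is done.

Besides the shell and the picture viewer there is one more tool, called after "Emit:" as a command line: name --argument value ..., lists and objects as JSON in quotes. move_arm: Moves the arm, as the interface text tells. Its arguments: {"type":"object","properties":{"targets":{"type":"array"},"force":{"type":"number"}},"required":["targets"]}

```bash
mkdir -p pics; ls
python3 - <<'E'
from station import *
import cv2
for n in("scene","top"):
    cv2.imwrite(f"pics/{n}0.png",snapshot(n))
    c=calibration(n);print(n,c)
print(calibration("wrist"));print(observe())
E
```

```text
pics
scene {'camera_matrix': array([[565.46387227,   0.        , 313.99379759],
       [  0.        , 565.46387227, 238.32705565],
       [  0.        ,   0.        ,   1.        ]]), 'distortion': array([-0.07187672,  0.        ,  0.        ,  0.        ,  0.        ]), 'camera_from_world': array([[-0.10642524,  0.99420151, -0.01539559,  0.04604199],
       [-0.6951129 , -0.06331983,  0.7161066 ,  0.37192914],
       [ 0.71097941,  0.08691349,  0.69782112, -1.75700559],
       [ 0.        ,  0.        ,  0.        ,  1.        ]])}
top {'camera_matrix': array([[488.70522994,   0.        , 314.07110401],
       [  0.        , 488.70522994, 242.13946057],
       [  0.        ,   0.        ,   1.        ]]), 'distortion': array([-0.11518062,  0.        ,  0.        ,  0.        ,  0.        ]), 'camera_from_world': array([[-0.00816425, -0.99989106, -0.0122967 ,  0.00549561],
       [ 0.99265247, -0.00958853,  0.12061982, -0.58666115],
       [-0.12072459, -0.01122158,  0.99262261, -0.92677433],
       [ 0.        ,  0.        ,  0.        ,  1.        ]])}
{'camera_matrix': array([[401
[... 591 characters left out ...]
t': 0.1, 'joint_positions': array([-1.19299784e+00,  8.74145571e-02,  1.75198342e-01,  1.65980472e+00,
       -1.96465854e-05,  1.57078953e+00]), 'dq': array([ 0.00060954, -0.0016105 ,  0.00150362, -0.00046686, -0.000479  ,
       -0.00050788]), 'joint_efforts': array([-2.77122826e-04, -5.21558905e+01,  4.65654194e+01,  1.59019930e-02,
        7.18663682e-05, -9.13493579e-06]), 'tcp_pos': array([ 0.20279783, -0.51101827,  0.23064104]), 'orientation': array([-5.99570037e-04,  9.82210704e-01,  1.87781141e-01, -1.24624041e-04]), 'ft_force': array([-0.32821177, -0.02163517,  0.85059306]), 'torque': array([-0.00315922, -0.02073798, -0.01005764]), 'finger_force': 0.0, 'width': 0.08578034321550819}
```

View pics/top0.png

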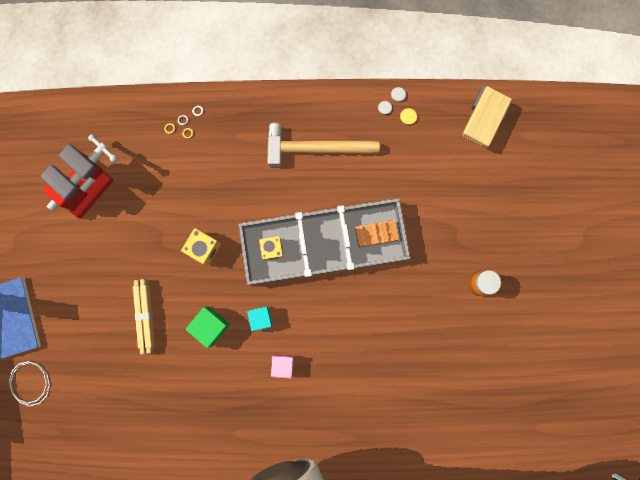

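View pics/scene0.png

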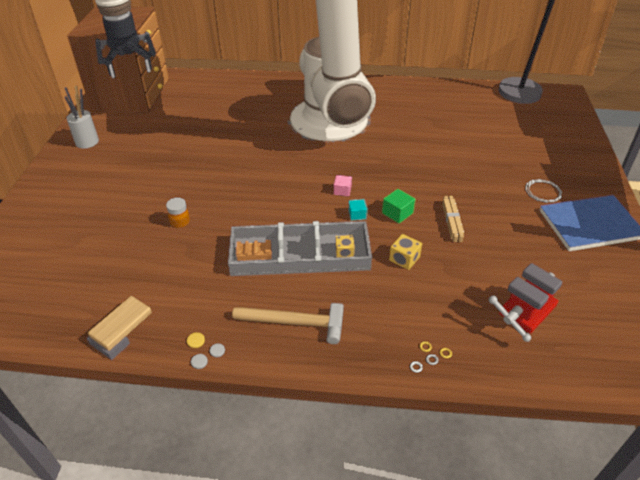

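The top view shows the tray with corners near (240,224), (400,200), (409,258) and (248,284). The dividers are near columns 303 and 346, the small yellow cube is in the +y compartment at (271,247), and the block is in the -y one at (377,233). The clamp lies at (142,316), roughly along x. The jar and hammer are clear of the work.

```bash
cat > h.py <<'E'
from station import *
import cv2, numpy as np
def w(name,uv,z):
    "pixels -> world xy on plane z"
    c=calibration(name); T=c["camera_from_world"]
    n=cv2.undistortPoints(np.array(uv,float).reshape(-1,1,2),c["camera_matrix"],c["distortion"])[:,0]
    R,t=T[:3,:3],T[:3,3]; o=-R.T@t
    d=np.c_[n[:,0],-n[:,1],-np.ones(len(n))]@R
    return o+d*((z-o[2])/d[:,2])[:,None]
def px(name,P):
    c=calibration(name);T=c["camera_from_world"];p=np.array(P)@T[:3,:3].T+T[:3,3]
    p=p*[1,-1,-1]
    return cv2.projectPoints(p,np.zeros(3),np.zeros(3),c["camera_matrix"],c["distortion"])[0][:,0]
E
python3 - <<'E'
from h import *
np.set_printoptions(precision=4,suppress=True)
c=w("top",[(240,224),(400,200),(409,258),(248,284)],.041)
print(c,c.mean(0)); a=c[0]+c[3]-c[1]-c[2]; print("ang y",np.degrees(np.arctan2(a[1],a[0])),[np.linalg.norm(c[i]-c[i-1]) for i in range(4)])
print("clamp",w("top",[(139,281),(147,353),(142,316)],.024))
im=snapshot("top")
a=cv2.resize(im[190:295,230:420],None,fx=4.2,fy=4.2,interpolation=2)
b=cv2.resize(im[270:365,110:170],None,fx=4.2,fy=4.2,interpolation=2)
o=np.zeros((600,800,3),np.uint8); o[:min(441,a.shape[0]),:798]=a[:441,:798]
cv2.imwrite("pics/c1.png",cv2.resize(im[190:295,230:420],None,fx=4.2,fy=4.2,interpolation=2))
cv2.imwrite("pics/c2.png",cv2.resize(im[270:365,105:185],None,fx=6,fy=6,interpolation=2))
E
```

```text
[[ 0.6235  0.1463  0.041 ]
 [ 0.6686 -0.1709  0.041 ]
 [ 0.553  -0.1851  0.041 ]
 [ 0.5052  0.1295  0.041 ]] [ 0.5876 -0.02    0.041 ]
ang y 98.3604069815051 [np.float64(0.11954835407909478), np.float64(0.3203630298227106), np.float64(0.11641567235064014), np.float64(0.3181753796401668)]
clamp [[0.5126 0.3538 0.024 ]
 [0.3694 0.3341 0.024 ]
 [0.4426 0.3458 0.024 ]]
```

View pics/c1.png

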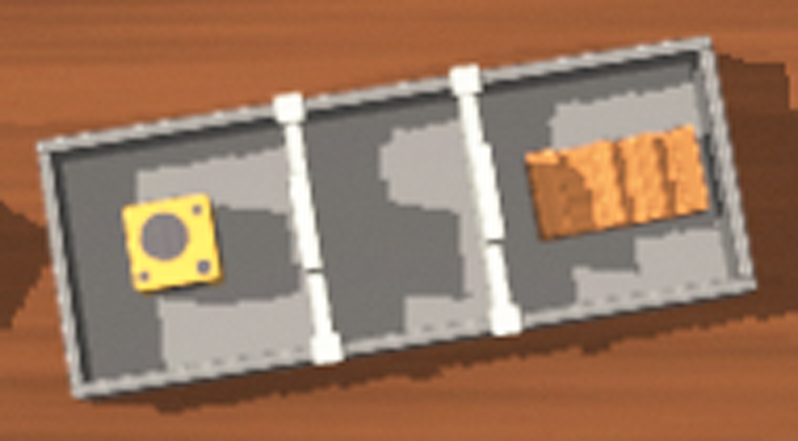

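View pics/c2.png

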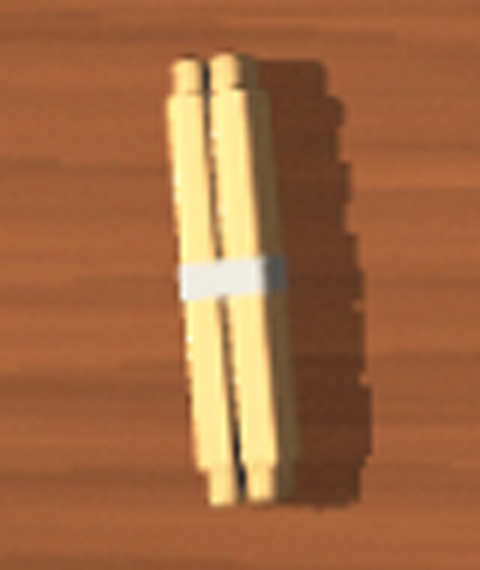

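The crops show the divider rim caps at (288,108)/(327,348) and (465,78)/(508,320). The clamp collar is at (224,280), and its ends are at (206,60) and (240,500).

```bash
cat >> h.py <<'E'
def solve_tray():
    q=np.array([(40,146),(710,40),(756,286),(78,396)])/4.2+[230,190]
    c=w("top",q,.041); a=c[0]+c[3]-c[1]-c[2]
    return c.mean(0)[:2], np.arctan2(a[1],a[0])
def totray(P):
    o,g=solve_tray(); y=np.array([np.cos(g),np.sin(g)]); x=np.array([y[1],-y[0]])
    d=np.atleast_2d(P)[:,:2]-o; return np.c_[d@x,d@y]
def fromtray(P):
    o,g=solve_tray(); y=np.array([np.cos(g),np.sin(g)]); x=np.array([y[1],-y[0]])
    P=np.atleast_2d(P); return o+P[:,:1]*x+P[:,1:2]*y
E
python3 - <<'E'
from h import *
np.set_printoptions(precision=4,suppress=True)
o,g=solve_tray();print(o,np.degrees(g))
q=np.array([(288,108),(327,348),(465,78),(508,320)])/4.2+[230,190]
print("div",totray(w("top",q,.043)))
q=np.array([(172,215),(618,212)])/4.2+[230,190]
print("cube",totray(w("top",q[:1],.04)),"block",totray(w("top",q[1:],.032)))
print("mid between tabs",fromtray([[0,0]]))
q=np.array([(206,60),(240,500),(224,280)])/6+[105,270]
e=w("top",q,.024);print("clamp",e,np.degrees(np.arctan2(*(e[0]-e[1])[[1,0]])))
E
```

```text
[ 0.5872 -0.0201] 98.61401625844283
div [[ 0.0582  0.0421]
 [-0.0558  0.0417]
 [ 0.059  -0.0421]
 [-0.0563 -0.043 ]]
cube [[0.0173 0.1036]] block [[-0.0137 -0.1035]]
mid between tabs [[ 0.5872 -0.0201]]
clamp [[0.5146 0.3531 0.024 ]
 [0.3687 0.3382 0.024 ]
 [0.4413 0.345  0.024 ]] 5.825084480723627
```

Emit:
move_arm --targets '[{"hand":1,"az":-8.55},{"hand":1,"az":-8.55},{"hand":1,"az":-8.55},{"hand":1,"az":-8.55},{"hand":1,"az":-8.55},{"hand":1,"az":-8.55},{"hand":1,"az":-8.55},{"hand":1,"az":-8.55}]' --force 40

```text
invalid input
```

Emit:
move_arm --targets '[{"hand":1,"az":-8.55},{"hand":1,"dx":0.033,"dy":0.035},{"hand":1,"dx":0.033,"dy":0.035},{"hand":1,"dx":0.033,"dy":0.035},{"hand":1,"dx":0.033,"dy":0.035},{"hand":1,"dx":0.033,"dy":0.035},{"hand":1,"dx":0.033,"dy":0.035},{"hand":1,"dx":0.033,"dy":0.035}]'

```text
invalid input
```

Emit:
move_arm --targets '[{"hand":1,"dx":0.033,"dy":0.035},{"hand":1,"dx":0.033,"dy":0.035},{"hand":1,"dx":0.033,"dy":0.035},{"hand":1,"dx":0.033,"dy":0.035},{"hand":1,"dx":0.033,"dy":0.035},{"hand":1,"dx":0.03,"dy":0.033},{"hand":1}]'

```text
invalid input
```

Emit:
move_arm --targets '[{"hand":1,"dx":0,"dy":0,"dz":0,"ax":0,"ay":0,"az":-8.55},{"hand":1,"dx":0,"dy":0,"dz":0,"ax":0,"ay":0,"az":-8.55},{"hand":1,"dx":0,"dy":0,"dz":0,"ax":0,"ay":0,"az":-8.55},{"hand":1,"dx":0,"dy":0,"dz":0,"ax":0,"ay":0,"az":-8.55},{"hand":1,"dx":0,"dy":0,"dz":0,"ax":0,"ay":0,"az":-8.55},{"hand":1,"dx":0,"dy":0,"dz":0,"ax":0,"ay":0,"az":-8.55},{"hand":1,"dx":0,"dy":0,"dz":0,"ax":0,"ay":0,"az":-8.55},{"hand":1,"dx":0,"dy":0,"dz":0,"ax":0,"ay":0,"az":-8.55}]' --force 40

```text
t: 0.95
tcp_pos: [0.2028, -0.5111, 0.231]
orientation: [-0.0, 0.705, 0.71, 0.0]
ft_force: [0.1, -0.2, 0.2]
width: 0.0005
finger_force: 0.0
```

Emit:
move_arm --targets '[{"hand":1,"dx":0,"dy":0,"dz":0,"ax":0,"ay":0,"az":-8.3},{"hand":1,"dx":0.033,"dy":0.035,"dz":0,"ax":0,"ay":0,"az":0},{"hand":1,"dx":0.033,"dy":0.035,"dz":0,"ax":0,"ay":0,"az":0},{"hand":1,"dx":0.033,"dy":0.035,"dz":0,"ax":0,"ay":0,"az":0},{"hand":1,"dx":0.033,"dy":0.035,"dz":0,"ax":0,"ay":0,"az":0},{"hand":1,"dx":0.033,"dy":0.035,"dz":0,"ax":0,"ay":0,"az":0},{"hand":1,"dx":0.033,"dy":0.035,"dz":0,"ax":0,"ay":0,"az":0},{"hand":1,"dx":0.033,"dy":0.035,"dz":0,"ax":0,"ay":0,"az":0}]'

```text
t: 1.75
tcp_pos: [0.4125, -0.2453, 0.2313]
orientation: [0.0, 0.654, 0.757, 0.0]
ft_force: [0.5, -1.0, -0.3]
width: -0.0001
finger_force: 0.0
```

Emit:
move_arm --targets '[{"hand":1,"dx":0.033,"dy":0.035,"dz":0.01,"ax":0,"ay":0,"az":0},{"hand":1,"dx":0.033,"dy":0.035,"dz":0.01,"ax":0,"ay":0,"az":0},{"hand":1,"dx":0.033,"dy":0.035,"dz":0.01,"ax":0,"ay":0,"az":0},{"hand":1,"dx":0.033,"dy":0.035,"dz":0.01,"ax":0,"ay":0,"az":0},{"hand":1,"dx":0.033,"dy":0.035,"dz":0.01,"ax":0,"ay":0,"az":0},{"hand":1,"dx":0.031,"dy":0.034,"dz":0.01,"ax":0,"ay":0,"az":0},{"hand":1,"dx":0,"dy":0,"dz":0,"ax":0,"ay":0,"az":0}]'

```text
t: 2.45
tcp_pos: [0.5916, -0.0188, 0.1682]
orientation: [-0.002, 0.652, 0.758, -0.001]
ft_force: [-1.6, -0.8, -0.7]
width: -0.0002
finger_force: 0.0
```

Emit:
move_arm --targets '[{"hand":1,"dx":0,"dy":-0.004,"dz":0.04,"ax":0,"ay":0,"az":0},{"hand":1,"dx":0,"dy":0,"dz":0.04,"ax":0,"ay":0,"az":0},{"hand":1,"dx":0,"dy":0,"dz":0.03,"ax":0,"ay":0,"az":0},{"hand":1,"dx":0,"dy":0,"dz":0.01,"ax":0,"ay":0,"az":0},{"hand":1,"dx":0.015,"dy":0,"dz":0,"ax":0,"ay":0,"az":0},{"hand":1,"dx":0.005,"dy":0,"dz":0,"ax":0,"ay":0,"az":0},{"hand":1,"dx":0.01,"dy":0,"dz":0,"ax":0,"ay":0,"az":0},{"hand":1,"dx":0.01,"dy":0,"dz":0,"ax":0,"ay":0,"az":0}]'

```text
t: 3.25
tcp_pos: [0.5812, 0.0166, 0.0531]
orientation: [0.001, 0.654, 0.757, 0.001]
ft_force: [1.2, -3.7, 2.7]
width: -0.0001
finger_force: 1.8
```

Emit:
move_arm --targets '[{"hand":1,"dx":0.01,"dy":0,"dz":0,"ax":0,"ay":0,"az":0},{"hand":1,"dx":0.01,"dy":0,"dz":0,"ax":0,"ay":0,"az":0},{"hand":1,"dx":0.01,"dy":0,"dz":0,"ax":0,"ay":0,"az":0},{"hand":1,"dx":0.008,"dy":0,"dz":0,"ax":0,"ay":0,"az":0},{"hand":1,"dx":0,"dy":0,"dz":0,"ax":0,"ay":0,"az":0}]'

```text
t: 3.75
tcp_pos: [0.5746, 0.055, 0.0513]
orientation: [-0.0, 0.653, 0.757, 0.0]
ft_force: [0.4, 0.3, -0.1]
width: -0.0001
finger_force: 0.0
```

Run:
```python
from h import *
np.set_printoptions(precision=4,suppress=True)
o=observe();print(o["tcp_pos"],totray(o["tcp_pos"]),o["ft_force"])
im=snapshot("top")
cv2.imwrite("pics/c3.png",cv2.resize(im[190:295,230:420],None,fx=4.2,fy=4.2,interpolation=2))
```

```text
[0.5746 0.055  0.0513] [[-0.0013  0.0762]] [ 0.4141  0.3109 -0.1175]
```

View pics/c3.png

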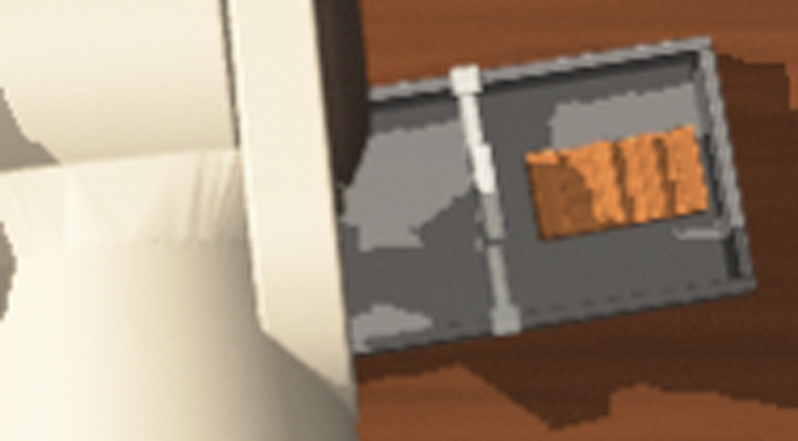

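The arm hides the left divider in this view, while the right divider and block haven't moved. I'll finish the left push a little short, then push the right one, and check both from a raised position.

Emit:
move_arm --targets '[{"hand":1,"dx":0.005,"dy":0,"dz":0,"ax":0,"ay":0,"az":0},{"hand":1,"dx":0.005,"dy":0,"dz":0,"ax":0,"ay":0,"az":0},{"hand":1,"dx":0,"dy":0,"dz":0,"ax":0,"ay":0,"az":0}]'

```text
t: 4.1
tcp_pos: [0.573, 0.0637, 0.0509]
orientation: [-0.0, 0.654, 0.757, -0.0]
ft_force: [-0.7, -2.2, 0.2]
width: -0.0002
finger_force: 1.2
```

Emit:
move_arm --targets '[{"hand":1,"dx":-0.036,"dy":0,"dz":0,"ax":0,"ay":0,"az":0},{"hand":1,"dx":-0.04,"dy":0,"dz":0,"ax":0,"ay":0,"az":0},{"hand":1,"dx":-0.025,"dy":0,"dz":0,"ax":0,"ay":0,"az":0},{"hand":1,"dx":-0.008,"dy":0,"dz":0,"ax":0,"ay":0,"az":0},{"hand":1,"dx":-0.008,"dy":0,"dz":0,"ax":0,"ay":0,"az":0},{"hand":1,"dx":-0.008,"dy":0,"dz":0,"ax":0,"ay":0,"az":0},{"hand":1,"dx":-0.008,"dy":0,"dz":0,"ax":0,"ay":0,"az":0},{"hand":1,"dx":0,"dy":0,"dz":0,"ax":0,"ay":0,"az":0}]'

```text
t: 4.9
tcp_pos: [0.5927, -0.0683, 0.051]
orientation: [-0.0, 0.654, 0.757, -0.0]
ft_force: [-0.0, -0.1, -0.5]
width: -0.0002
finger_force: 0.0
```

Run:
```python
from h import *
np.set_printoptions(precision=4,suppress=True)
o=observe();print(o["tcp_pos"],totray(o["tcp_pos"]),o["ft_force"])
```

```text
[ 0.5927 -0.0683  0.051 ] [[-0.0019 -0.0484]] [-0.0459 -0.0951 -0.4574]
```

Emit:
move_arm --targets '[{"hand":1,"dx":0,"dy":0,"dz":-0.05,"ax":0,"ay":0,"az":0},{"hand":1,"dx":0,"dy":0,"dz":-0.05,"ax":0,"ay":0,"az":0},{"hand":0.5,"dx":0,"dy":0,"dz":-0.03,"ax":0,"ay":0,"az":0},{"hand":0.5,"dx":0.048,"dy":-0.0098,"dz":0,"ax":0,"ay":0,"az":0},{"hand":0.5,"dx":0.048,"dy":-0.0098,"dz":0,"ax":0,"ay":0,"az":0},{"hand":0.5,"dx":0.048,"dy":-0.0098,"dz":0,"ax":0,"ay":0,"az":0},{"hand":0.3,"dx":0.048,"dy":-0.0098,"dz":0,"ax":0,"ay":0,"az":0},{"hand":0.3,"dx":0.048,"dy":-0.0098,"dz":0,"ax":0,"ay":0,"az":0}]'

```text
t: 5.7
tcp_pos: [0.5087, 0.1642, 0.1818]
orientation: [0.001, 0.654, 0.757, 0.001]
ft_force: [0.5, 0.6, 0.2]
width: 0.06
finger_force: 0.0
```

Emit:
move_arm --targets '[{"hand":0.3,"dx":0.048,"dy":-0.0098,"dz":0,"ax":0,"ay":0,"az":0},{"hand":0.3,"dx":0.048,"dy":-0.0098,"dz":0,"ax":0,"ay":0,"az":0},{"hand":0.3,"dx":0.048,"dy":-0.0098,"dz":0,"ax":0,"ay":0,"az":0},{"hand":0.3,"dx":0.047,"dy":-0.0098,"dz":0,"ax":0,"ay":0,"az":0},{"hand":0.3,"dx":0,"dy":0,"dz":0,"ax":0,"ay":0,"az":-8.5},{"hand":0.3,"dx":0,"dy":0,"dz":0,"ax":0,"ay":0,"az":-8.5},{"hand":0.3,"dx":0,"dy":0,"dz":0,"ax":0,"ay":0,"az":-8.5},{"hand":0.3,"dx":0,"dy":0,"dz":0,"ax":0,"ay":0,"az":-8.5}]'

```text
t: 6.5
tcp_pos: [0.4428, 0.3462, 0.1816]
orientation: [0.001, 0.401, 0.916, 0.0]
ft_force: [1.1, 0.0, 0.4]
width: 0.0599
finger_force: 0.0
```

Emit:
move_arm --targets '[{"hand":0.3,"dx":0,"dy":0,"dz":0,"ax":0,"ay":0,"az":-8.5},{"hand":0.3,"dx":0,"dy":0,"dz":0,"ax":0,"ay":0,"az":-8.5},{"hand":0.3,"dx":0,"dy":0,"dz":0,"ax":0,"ay":0,"az":-8.5},{"hand":0.3,"dx":0,"dy":0,"dz":0,"ax":0,"ay":0,"az":-8.5},{"hand":0.3,"dx":0,"dy":0,"dz":0,"ax":0,"ay":0,"az":-8.5},{"hand":0.3,"dx":0,"dy":0,"dz":0,"ax":0,"ay":0,"az":-8.5},{"hand":0.3,"dx":0,"dy":0,"dz":0,"ax":0,"ay":0,"az":-2},{"hand":0.3,"dx":0,"dy":0,"dz":0,"ax":0,"ay":0,"az":0}]'

```text
t: 7.3
tcp_pos: [0.443, 0.346, 0.1816]
orientation: [0.001, -0.047, 0.999, 0.0]
ft_force: [-0.3, -0.3, -0.4]
width: 0.0598
finger_force: 0.0
```

Run:
```python
from h import *
np.set_printoptions(precision=4,suppress=True)
o=observe();print(o["tcp_pos"],o["orientation"],o["width"],o["joint_positions"])
im=snapshot("top"); wr=snapshot("wrist")
a=cv2.resize(im[190:295,230:420],None,fx=3.2,fy=3.2,interpolation=2)
b=cv2.resize(wr,(320,240))
out=np.zeros((336+240,608,3),np.uint8);out[:336]=a[:,:608];out[336:,:320]=b
cv2.imwrite("pics/c4.png",out); cv2.imwrite("pics/w4.png",wr)
```

```text
[0.443  0.346  0.1816] [ 0.0006 -0.047   0.9989  0.0001] 0.05978873348441863 [ 0.6634  0.1016  0.0956  1.5638 -0.0005  0.5694]
```

View pics/c4.png

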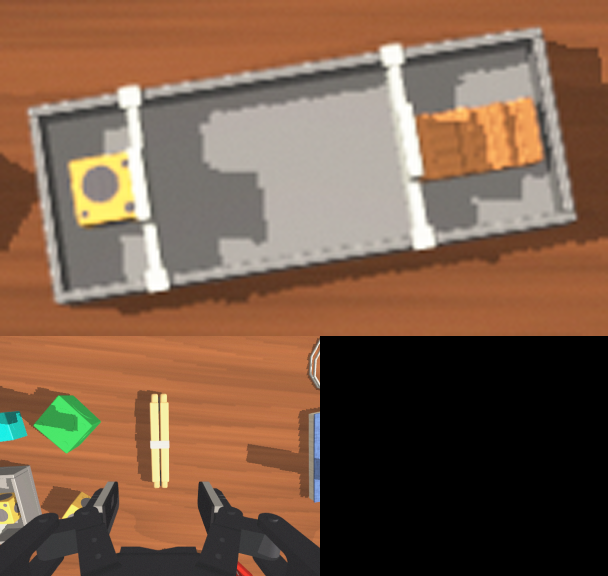

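Both dividers have moved apart. The cube and block are flat, with some slack at the end walls. The wrist view shows the clamp centred and aligned, with its collar at about (320,216) full-res.

```bash
cat >> h.py <<'E'
from scipy.spatial.transform import Rotation as Ro
def ww(uv,z,o=None):
    o=o or observe(); c=calibration("wrist"); Tc=c["tool_from_camera"]
    R=Ro.from_quat(np.roll(o["orientation"],-1)).as_matrix()
    n=cv2.undistortPoints(np.array(uv,float).reshape(-1,1,2),c["camera_matrix"],c["distortion"])[:,0]
    d=np.c_[n[:,0],-n[:,1],-np.ones(len(n))]@(R@Tc[:3,:3]).T
    p=o["tcp_pos"]+R@Tc[:3,3]
    return p+d*((z-p[2])/d[:,2])[:,None]
E
python3 - <<'E'
from h import *
np.set_printoptions(precision=4,suppress=True)
q=np.array([(129,97),(157,279),(392,54),(424,237)])/3.2+[230,190]
print("div",totray(w("top",q,.043)))
q=np.array([(100,188),(483,138),(541,135)])/3.2+[230,190]
print("cube",totray(w("top",q[:1],.04)),"block",totray(w("top",q[1:],.032)))
wr=cv2.imread("pics/w4.png")
m=cv2.inRange(cv2.cvtColor(wr,cv2.COLOR_BGR2HSV),(18,60,140),(40,255,255)); m[:,:260]=0; m[:,380:]=0;m[320:]=0
pts=cv2.findNonZero(m); r=cv2.minAreaRect(pts); print(r)
e=ww(cv2.boxPoints(r),.024);print(e,e.mean(0));print(ww([(320,118),(322,302)],.024))
E
```

```text
div [[ 0.0581  0.0985]
 [-0.0552  0.0982]
 [ 0.0587 -0.0656]
 [-0.0558 -0.0659]]
cube [[0.0056 0.1247]] block [[-0.0004 -0.1135]
 [-0.0043 -0.1494]]
((319.56866455078125, 209.5211639404297), (187.4743194580078, 36.33152770996094), 88.69805145263672)
[[0.3725 0.327  0.024 ]
 [0.3695 0.3528 0.024 ]
 [0.5147 0.3717 0.024 ]
 [0.5181 0.3423 0.024 ]] [0.4437 0.3485 0.024 ]
[[0.3723 0.3419 0.024 ]
 [0.5153 0.3571 0.024 ]]
```

The gap is now 158 mm, which leaves only 8 mm for the clamp. I'll go back and push the left divider about 5 mm further, since the cube still has 13 mm of slack.

Emit:
move_arm --targets '[{"hand":1,"dx":-0.0151,"dy":-0.0454,"dz":0,"ax":0,"ay":0,"az":0},{"hand":1,"dx":-0.0151,"dy":-0.0454,"dz":0,"ax":0,"ay":0,"az":0},{"hand":1,"dx":-0.0151,"dy":-0.0454,"dz":0,"ax":0,"ay":0,"az":0},{"hand":1,"dx":-0.0151,"dy":-0.0454,"dz":0,"ax":0,"ay":0,"az":0},{"hand":1,"dx":-0.0151,"dy":-0.0454,"dz":0,"ax":0,"ay":0,"az":0},{"hand":1,"dx":-0.0151,"dy":-0.0454,"dz":0,"ax":0,"ay":0,"az":0},{"hand":1,"dx":-0.0151,"dy":-0.0454,"dz":0,"ax":0,"ay":0,"az":0},{"hand":1,"dx":0,"dy":0,"dz":0,"ax":0,"ay":0,"az":0}]'

```text
t: 8.2
tcp_pos: [0.5792, 0.0344, 0.1809]
orientation: [0.0, -0.043, 0.999, -0.001]
ft_force: [-0.0, 0.9, -0.6]
width: 0.0003
finger_force: 0.0
```

Emit:
move_arm --targets '[{"hand":1,"dx":0,"dy":0,"dz":0.05,"ax":0,"ay":0,"az":0},{"hand":1,"dx":0,"dy":0,"dz":0.05,"ax":0,"ay":0,"az":0},{"hand":1,"dx":0,"dy":0,"dz":0.025,"ax":0,"ay":0,"az":0},{"hand":1,"dx":0,"dy":0.005,"dz":0.005,"ax":0,"ay":0,"az":0},{"hand":1,"dx":0,"dy":0.005,"dz":0,"ax":0,"ay":0,"az":0},{"hand":1,"dx":0,"dy":0,"dz":0,"ax":0,"ay":0,"az":0}]'

```text
t: 8.8
tcp_pos: [0.5778, 0.0501, 0.0535]
orientation: [0.001, -0.047, 0.999, 0.0]
ft_force: [-0.0, -0.2, 0.8]
width: 0.0002
finger_force: 0.0
```

Run:
```python
from h import *
o=observe();print(o["tcp_pos"],totray(o["tcp_pos"]),o["ft_force"])
```

```text
[0.577795   0.05014747 0.05347154] [[0.00117845 0.07088548]] [-0.02509602 -0.15152471  0.7693702 ]
```

Emit:
move_arm --targets '[{"hand":1,"dx":0,"dy":0.003,"dz":0,"ax":0,"ay":0,"az":0},{"hand":1,"dx":0,"dy":0.003,"dz":0,"ax":0,"ay":0,"az":0}]'

```text
t: 9.0
tcp_pos: [0.577, 0.0555, 0.0529]
orientation: [0.001, -0.047, 0.999, 0.0]
ft_force: [-0.0, 0.3, -1.2]
width: -0.0002
finger_force: 0.0
```

Emit:
move_arm --targets '[{"hand":1,"dx":0,"dy":0.003,"dz":0,"ax":0,"ay":0,"az":0}]'

```text
t: 9.1
tcp_pos: [0.5763, 0.0584, 0.0522]
orientation: [0.001, -0.047, 0.999, 0.0]
ft_force: [0.4, 0.3, 0.1]
width: 0.0
finger_force: 0.0
```

Emit:
move_arm --targets '[{"hand":1,"dx":0,"dy":0.003,"dz":0,"ax":0,"ay":0,"az":0}]'

```text
t: 9.2
tcp_pos: [0.5758, 0.0613, 0.0517]
orientation: [0.0, -0.047, 0.999, -0.0]
ft_force: [1.0, -3.5, 1.7]
width: 0.0002
finger_force: 2.3
```

Emit:
move_arm --targets '[{"hand":1,"dx":0,"dy":0.002,"dz":0,"ax":0,"ay":0,"az":0},{"hand":1,"dx":0,"dy":0.002,"dz":0,"ax":0,"ay":0,"az":0},{"hand":1,"dx":0,"dy":0,"dz":0,"ax":0,"ay":0,"az":0},{"hand":1,"dx":0,"dy":-0.01,"dz":0,"ax":0,"ay":0,"az":0},{"hand":1,"dx":0,"dy":0,"dz":-0.05,"ax":0,"ay":0,"az":0},{"hand":0.3,"dx":0,"dy":0,"dz":-0.05,"ax":0,"ay":0,"az":0},{"hand":0.3,"dx":0,"dy":0,"dz":-0.03,"ax":0,"ay":0,"az":0},{"hand":0.3,"dx":0,"dy":0,"dz":0,"ax":0,"ay":0,"az":0}]'

```text
t: 10.0
tcp_pos: [0.578, 0.0548, 0.1866]
orientation: [0.004, -0.047, 0.999, 0.0]
ft_force: [0.5, -0.4, -0.3]
width: 0.0436
finger_force: 0.0
```

Emit:
move_arm --targets '[{"hand":0.3,"dx":0.0154,"dy":0.0433,"dz":0,"ax":0,"ay":0,"az":0},{"hand":0.3,"dx":0.0154,"dy":0.0433,"dz":0,"ax":0,"ay":0,"az":0},{"hand":0.3,"dx":0.0154,"dy":0.0433,"dz":0,"ax":0,"ay":0,"az":0},{"hand":0.3,"dx":0.0154,"dy":0.0433,"dz":0,"ax":0,"ay":0,"az":0},{"hand":0.3,"dx":0.0154,"dy":0.0433,"dz":0,"ax":0,"ay":0,"az":0},{"hand":0.3,"dx":0.0154,"dy":0.0433,"dz":0,"ax":0,"ay":0,"az":0},{"hand":0.3,"dx":0.0154,"dy":0.0433,"dz":0,"ax":0,"ay":0,"az":0},{"hand":0.3,"dx":0,"dy":0,"dz":0.03,"ax":0,"ay":0,"az":0}]'

```text
t: 10.8
tcp_pos: [0.4396, 0.3516, 0.1535]
orientation: [0.002, -0.049, 0.999, 0.002]
ft_force: [1.0, -0.1, -0.1]
width: 0.0595
finger_force: 0.0
```

Run:
```python
from h import *
np.set_printoptions(precision=4,suppress=True)
o=observe();print(o["tcp_pos"],o["orientation"],o["width"])
im=snapshot("top"); wr=snapshot("wrist")
cv2.imwrite("pics/t5.png",im)
a=cv2.resize(im[190:295,230:420],None,fx=3.2,fy=3.2,interpolation=2)
out=np.zeros((576,608,3),np.uint8);out[:336]=a[:,:608];out[336:,:320]=cv2.resize(wr,(320,240))
cv2.imwrite("pics/c5.png",out)
```

```text
[0.4396 0.3516 0.1535] [ 0.0018 -0.0491  0.9988  0.0021] 0.059549049339500684
```

View pics/c5.png

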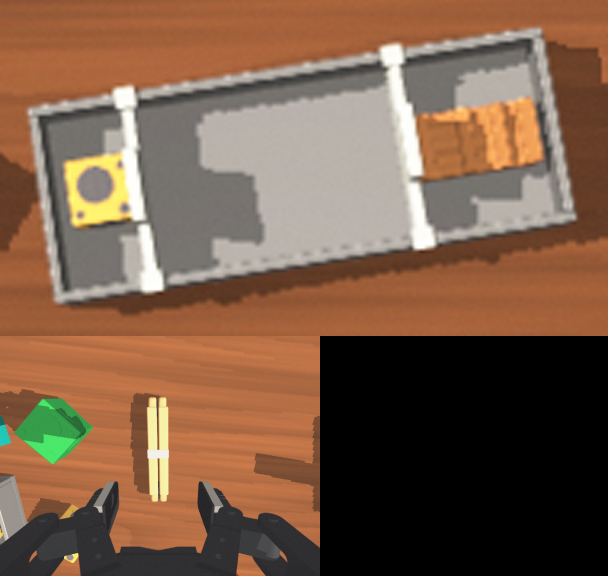

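The left divider is about 3 mm further out, so the gap is about 161 mm. The clamp lies well between the fingers, so I'll descend and grasp it.

Emit:
move_arm --targets '[{"hand":0.3,"dx":-0.0023,"dy":-0.005,"dz":0.04,"ax":0,"ay":0,"az":0},{"hand":0.3,"dx":0,"dy":0,"dz":0.04,"ax":0,"ay":0,"az":0},{"hand":0.3,"dx":0,"dy":0,"dz":0.03,"ax":0,"ay":0,"az":0},{"hand":0.3,"dx":0,"dy":0,"dz":0.02,"ax":0,"ay":0,"az":0},{"hand":0.3,"dx":0,"dy":0,"dz":0.01,"ax":0,"ay":0,"az":0},{"hand":0.3,"dx":0,"dy":0,"dz":0,"ax":0,"ay":0,"az":0},{"hand":0.3,"dx":0,"dy":0,"dz":0,"ax":0,"ay":0,"az":0}]'

```text
t: 11.6
tcp_pos: [0.4442, 0.342, 0.0126]
orientation: [0.001, -0.046, 0.999, 0.0]
ft_force: [0.1, -0.1, -0.7]
width: 0.0596
finger_force: 0.0
```

Emit:
move_arm --targets '[{"hand":0.3,"dx":0.001,"dy":0.005,"dz":0.005,"ax":0,"ay":0,"az":0},{"hand":0.3,"dx":0,"dy":0,"dz":0.004,"ax":0,"ay":0,"az":0},{"hand":0.3,"dx":0,"dy":0,"dz":0,"ax":0,"ay":0,"az":0},{"hand":1,"dx":0,"dy":0,"dz":0,"ax":0,"ay":0,"az":0},{"hand":1,"dx":0,"dy":0,"dz":0,"ax":0,"ay":0,"az":0},{"hand":1,"dx":0,"dy":0,"dz":0,"ax":0,"ay":0,"az":0},{"hand":1,"dx":0,"dy":0,"dz":0,"ax":0,"ay":0,"az":0},{"hand":1,"dx":0,"dy":0,"dz":0,"ax":0,"ay":0,"az":0}]'

```text
t: 12.4
tcp_pos: [0.4421, 0.3471, 0.0027]
orientation: [0.0, -0.047, 0.999, 0.0]
ft_force: [0.3, 0.6, 3.7]
width: 0.0274
finger_force: 41.5
```

Emit:
move_arm --targets '[{"hand":1,"dx":0,"dy":0,"dz":-0.03,"ax":0,"ay":0,"az":0},{"hand":1,"dx":0,"dy":0,"dz":-0.04,"ax":0,"ay":0,"az":0},{"hand":1,"dx":0,"dy":0,"dz":-0.05,"ax":0,"ay":0,"az":0},{"hand":1,"dx":0,"dy":0,"dz":-0.03,"ax":0,"ay":0,"az":7},{"hand":1,"dx":0,"dy":0,"dz":0,"ax":0,"ay":0,"az":8},{"hand":1,"dx":0,"dy":0,"dz":0,"ax":0,"ay":0,"az":8},{"hand":1,"dx":0,"dy":0,"dz":0,"ax":0,"ay":0,"az":8},{"hand":1,"dx":0,"dy":0,"dz":0,"ax":0,"ay":0,"az":8}]'

```text
t: 13.2
tcp_pos: [0.4418, 0.3467, 0.1519]
orientation: [-0.0, 0.292, 0.956, -0.0]
ft_force: [0.1, -0.1, -0.7]
width: 0.0274
finger_force: 41.0
```

Emit:
move_arm --targets '[{"hand":1,"dx":0,"dy":0,"dz":0,"ax":0,"ay":0,"az":8},{"hand":1,"dx":0,"dy":0,"dz":0,"ax":0,"ay":0,"az":8},{"hand":1,"dx":0,"dy":0,"dz":0,"ax":0,"ay":0,"az":8},{"hand":1,"dx":0,"dy":0,"dz":0,"ax":0,"ay":0,"az":8},{"hand":1,"dx":0,"dy":0,"dz":0,"ax":0,"ay":0,"az":8},{"hand":1,"dx":0,"dy":0,"dz":0,"ax":0,"ay":0,"az":7.8},{"hand":1,"dx":0,"dy":0,"dz":0,"ax":0,"ay":0,"az":0},{"hand":1,"dx":0,"dy":0,"dz":0,"ax":0,"ay":0,"az":0}]'

```text
t: 14.0
tcp_pos: [0.4418, 0.3468, 0.152]
orientation: [-0.0, 0.651, 0.759, -0.0]
ft_force: [-0.6, 1.0, -0.7]
width: 0.0272
finger_force: 41.0
```

Run:
```python
from h import *
np.set_printoptions(precision=4,suppress=True)
o=observe();R=Ro.from_quat(np.roll(o["orientation"],-1)).as_matrix()
print(o["tcp_pos"],o["width"],np.degrees(np.arctan2(R[1,:2],R[0,:2])))
cv2.imwrite("pics/w6.png",snapshot("wrist"))
D=fromtray([[0,.018]])[0]-o["tcp_pos"][:2]; print("delta tool",D@R[:2,0],D@R[:2,1],fromtray([[0,.018]]))
```

```text
[0.4418 0.3468 0.152 ] 0.02720471694260849 [98.7724  8.7724]
delta tool -0.3668294507865681 0.08779043743412701 [[ 0.5846 -0.0023]]
```

View pics/w6.png

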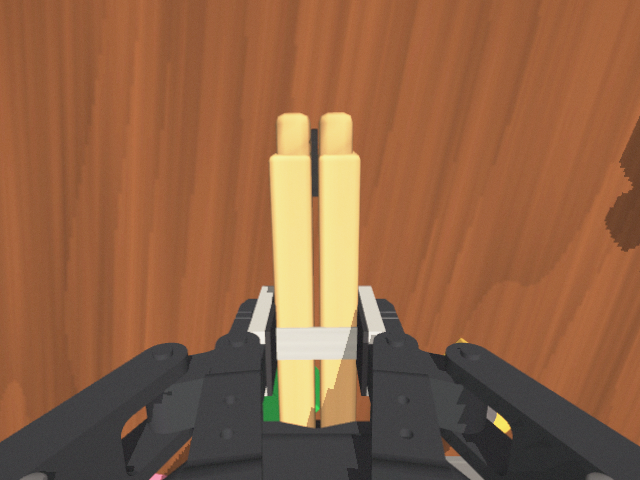

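The clamp is held square. Its front tip is at (315,113) and the collar is centred at (317,343).

Run:
```python
from h import *
o=observe();R=Ro.from_quat(np.roll(o["orientation"],-1)).as_matrix()
for uv,z in (((315,114),.021),((315,114),.016),((317,327),.0213),((317,359),.0213)):
    print((R.T@(ww([uv],o["tcp_pos"][2]+z)[0]-o["tcp_pos"])).round(4))
```

```text
[ 0.0714 -0.     -0.021 ]
[ 0.0715 -0.0001 -0.016 ]
[ 0.0033  0.0006 -0.0213]
[-0.0089  0.0006 -0.0213]
```

Emit:
move_arm --targets '[{"hand":1,"dx":-0.0454,"dy":0.011,"dz":0,"ax":0,"ay":0,"az":0},{"hand":1,"dx":-0.0454,"dy":0.011,"dz":0,"ax":0,"ay":0,"az":0},{"hand":1,"dx":-0.0454,"dy":0.011,"dz":0,"ax":0,"ay":0,"az":0},{"hand":1,"dx":-0.0454,"dy":0.011,"dz":0,"ax":0,"ay":0,"az":0},{"hand":1,"dx":-0.0454,"dy":0.011,"dz":0,"ax":0,"ay":0,"az":0},{"hand":1,"dx":-0.0454,"dy":0.011,"dz":0,"ax":0,"ay":0,"az":0},{"hand":1,"dx":-0.0454,"dy":0.011,"dz":0,"ax":0,"ay":0,"az":0},{"hand":1,"dx":-0.0454,"dy":0.011,"dz":0,"ax":0,"ay":0,"az":0}]'

```text
t: 14.85
tcp_pos: [0.5833, -0.0011, 0.1523]
orientation: [0.0, 0.651, 0.759, 0.0]
ft_force: [1.0, 0.6, -1.2]
width: 0.027
finger_force: 41.0
```

Emit:
move_arm --targets '[{"hand":1,"dx":0,"dy":0,"dz":0.03,"ax":0,"ay":0,"az":0},{"hand":1,"dx":0,"dy":0,"dz":0.02,"ax":0,"ay":0,"az":0},{"hand":1,"dx":0,"dy":0,"dz":0,"ax":0,"ay":0,"az":0},{"hand":1,"dx":0,"dy":0,"dz":0,"ax":0,"ay":0,"az":0}]'

```text
t: 15.25
tcp_pos: [0.5828, 0.0009, 0.1027]
orientation: [-0.0, 0.652, 0.758, -0.0]
ft_force: [0.7, -0.2, -0.1]
width: 0.0271
finger_force: 40.9
```

Run:
```python
from h import *
o=observe();R=Ro.from_quat(np.roll(o["orientation"],-1)).as_matrix()
print(o["tcp_pos"],o["width"],np.degrees(np.arctan2(R[1,:2],R[0,:2])),totray(o["tcp_pos"]))
cv2.imwrite("pics/w7.png",snapshot("wrist"))
```

```text
[0.58279763 0.00092949 0.10265911] 0.027145964393118407 [98.64158431  8.64158582] [[-0.00124707  0.02147342]]
```

View pics/w7.png

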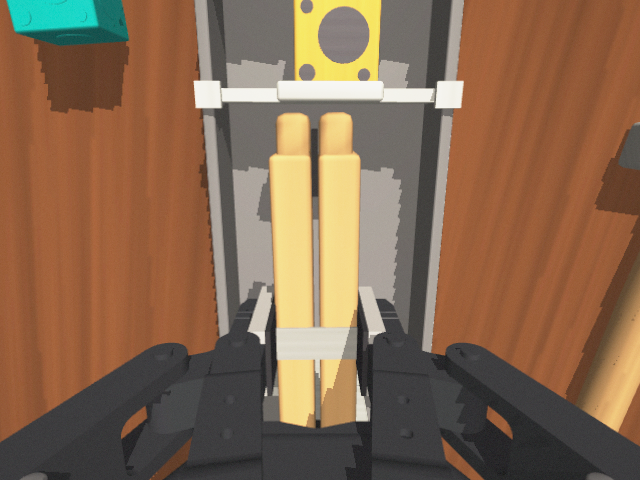

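The wrist view shows the clamp lined up in the tray. The left divider is ahead of the tip, with caps at (207,94) and (449,94) and the tab's inner top edge at row 100.

Run:
```python
from h import *
o=observe();R=Ro.from_quat(np.roll(o["orientation"],-1)).as_matrix()
for uv,z in (((207,94),.043),((449,94),.043),((330,100),.071),((330,81),.071)):
    print((R.T@(ww([uv],z)[0]-o["tcp_pos"])).round(4))
q=np.array([(124,97),(151,279),(392,54),(424,237)])/3.2+[230,190]
print(totray(w("top",q,.043)))
```

```text
[ 0.0813 -0.0515  0.0604]
[0.0813 0.0633 0.0605]
[0.0775 0.006  0.0325]
[0.0848 0.0059 0.0325]
[[ 0.05856281  0.10156533]
 [-0.05467494  0.1017926 ]
 [ 0.05868261 -0.06557487]
 [-0.05578712 -0.06585869]]
```

Emit:
move_arm --targets '[{"hand":1,"dx":0.001,"dy":0.004,"dz":0.02,"ax":0,"ay":0,"az":0},{"hand":1,"dx":0,"dy":0,"dz":0.02,"ax":0,"ay":0,"az":0},{"hand":1,"dx":0,"dy":0,"dz":0.02,"ax":0,"ay":0,"az":0},{"hand":1,"dx":0,"dy":0,"dz":0.015,"ax":0,"ay":0,"az":0},{"hand":1,"dx":0,"dy":0,"dz":0.008,"ax":0,"ay":0,"az":0},{"hand":1,"dx":0,"dy":0,"dz":0.004,"ax":0,"ay":0,"az":0},{"hand":1,"dx":0,"dy":0,"dz":0.003,"ax":0,"ay":0,"az":0},{"hand":1,"dx":0,"dy":0,"dz":0,"ax":0,"ay":0,"az":0}]'

```text
t: 16.1
tcp_pos: [0.587, 0.0024, 0.0127]
orientation: [0.0, 0.652, 0.758, 0.0]
ft_force: [0.4, 0.5, -0.8]
width: 0.027
finger_force: 41.0
```

Emit:
move_arm --targets '[{"hand":1,"dx":0,"dy":0,"dz":0.002,"ax":0,"ay":0,"az":0},{"hand":1,"dx":0,"dy":0,"dz":0.001,"ax":0,"ay":0,"az":0},{"hand":1,"dx":0,"dy":0,"dz":0,"ax":0,"ay":0,"az":0}]'

```text
t: 16.4
tcp_pos: [0.5868, 0.0024, 0.0094]
orientation: [0.0, 0.652, 0.758, 0.0]
ft_force: [0.4, 0.3, -1.0]
width: 0.0274
finger_force: 41.0
```

Emit:
move_arm --targets '[{"hand":1,"dx":0,"dy":0,"dz":0.001,"ax":0,"ay":0,"az":0},{"hand":1,"dx":0,"dy":0,"dz":0,"ax":0,"ay":0,"az":0}]'

```text
t: 16.6
tcp_pos: [0.5869, 0.0024, 0.0087]
orientation: [0.0, 0.652, 0.758, 0.0]
ft_force: [-1.7, -1.2, 2.7]
width: 0.0275
finger_force: 41.3
```

Emit:
move_arm --targets '[{"hand":0.45,"dx":0,"dy":0,"dz":0,"ax":0,"ay":0,"az":0},{"hand":0.45,"dx":0,"dy":0,"dz":0,"ax":0,"ay":0,"az":0},{"hand":0.45,"dx":0,"dy":0,"dz":0,"ax":0,"ay":0,"az":0},{"hand":0.45,"dx":0,"dy":0,"dz":-0.01,"ax":0,"ay":0,"az":0},{"hand":0.45,"dx":0,"dy":0,"dz":-0.03,"ax":0,"ay":0,"az":0},{"hand":0.45,"dx":0,"dy":0,"dz":-0.05,"ax":0,"ay":0,"az":0},{"hand":0.45,"dx":0,"dy":0,"dz":-0.05,"ax":0,"ay":0,"az":0},{"hand":0.45,"dx":0,"dy":0,"dz":-0.03,"ax":0,"ay":0,"az":0}]'

```text
t: 17.4
tcp_pos: [0.5874, 0.0024, 0.1835]
orientation: [0.002, 0.652, 0.758, 0.002]
ft_force: [1.0, -0.3, 0.3]
width: 0.047
finger_force: 0.0
```

Emit:
move_arm --targets '[{"hand":0.45,"dx":0.045,"dy":-0.01,"dz":0,"ax":0,"ay":0,"az":0},{"hand":0.45,"dx":0.045,"dy":-0.01,"dz":0,"ax":0,"ay":0,"az":0},{"hand":0.45,"dx":0.045,"dy":-0.01,"dz":0,"ax":0,"ay":0,"az":0},{"hand":0.45,"dx":0.045,"dy":-0.01,"dz":0,"ax":0,"ay":0,"az":0},{"hand":0.45,"dx":0.045,"dy":-0.01,"dz":0,"ax":0,"ay":0,"az":0},{"hand":0.45,"dx":0.045,"dy":-0.01,"dz":0,"ax":0,"ay":0,"az":0},{"hand":0.45,"dx":0.045,"dy":-0.01,"dz":0,"ax":0,"ay":0,"az":0},{"hand":0.45,"dx":0,"dy":0,"dz":0,"ax":0,"ay":0,"az":0}]'

```text
t: 18.2
tcp_pos: [0.4686, 0.3077, 0.1789]
orientation: [-0.0, 0.651, 0.759, 0.001]
ft_force: [0.3, -0.6, 0.7]
width: 0.0468
finger_force: 0.0
```

Run:
```python
from h import *
im=snapshot("top")
cv2.imwrite("pics/c8.png",cv2.resize(im[100:300,230:520],None,fx=2.7,fy=2.7,interpolation=2))
print(observe()["t"],observe()["width"])
```

```text
18.25 0.04699553837007771
```

View pics/c8.png

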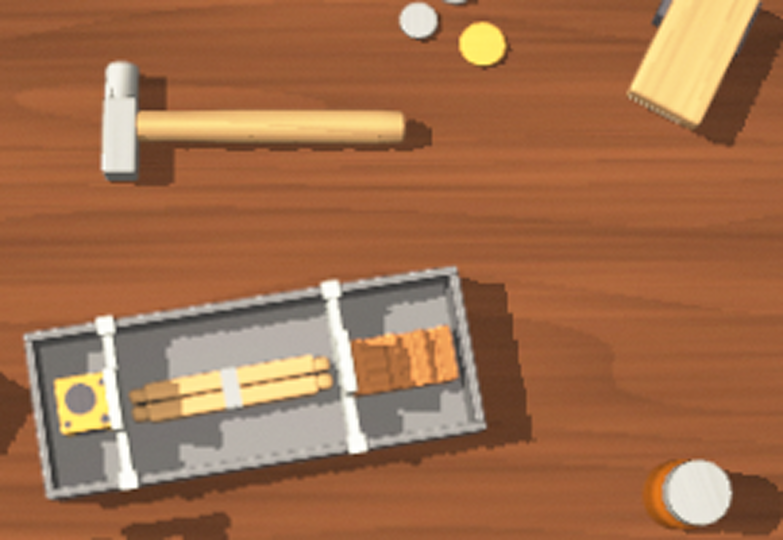

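The clamp lies flat on the floor between the dividers, from about (132,400) to (331,372). The block and cube are flat in their own compartments, and the jar and hammer haven't moved.

```bash
python3 -c "
from station import *
print(sign_off())"
```

```text
the job is handed in; nothing more can be done
None
```

The job is handed in at about 18 s: the clamp lies flat and released on the tray floor between the separated dividers, the block and cube sit flat with slack in their end compartments, and the jar and hammer were not moved.

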